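Let one large specimen pot out of the gravity rack

TASK

Dispense one large specimen pot: on the rack that holds the larger pots, press the rocker's finger plate down until the gate at its other end lifts clear and the front pot rolls out against the front lip, then let the plate come all the way back up so that the gate drops and the next pot rolls forward to it. Only press: do not touch, pick up or carry any pot, let out only one, and leave the rack of small pots and everything else on the bench as it is.

Things in the scene. Friction and masses are not known exactly. Their poses are not given: they have to be found in the camera images.
- large_rack: Fixed metal gravity rack for the larger pots, left or right of the other: lane 73 mm wide inside, floor sloping down 0.16 rad to its front (own -x). Origin on the bench; x points uphill, z up; spans x -118 to 107 mm; pivot brackets 106 mm high at x = -12 mm. Pots wait at x about -26, 18 and 62 mm. The low front end with a lip is the pick-up bay: a pot lying there has its centre at x = -93 mm.
- large_rocker (a joint): Seesaw rocker of the large rack. 0 rad: at rest, plate up, gate shut; grows as the plate is pressed, hard stop at 0.55. The front pot goes free at about 0.45; a sprung rubber bar meanwhile holds the second pot. Spring return; about 3 N to start, 8 N near the stop. Let go half-way, the gate may come down on the pot: press fully. Once let go, the waiting pots roll to the gate within 1 s.
- large_rocker_plate (a point): Middle of the top of the large rack's black ribbed finger plate: 48 mm along the lane, 46 across, on the uphill end of the rocker, above the pots; z about 131 mm at rest. Over the full stroke it goes 33 mm down and 8 mm uphill, and its slope turns from 0.275 rad (uphill end higher) to 0.275 rad the other way. A straight press down on its middle stays on it.
- large_rocker_gate (a point): Middle of the lower edge of the large rack's gate, a steel plate 67 mm wide and 48 high across the lane, on the downhill end of the rocker; its lower edge stands at z about 46 mm when shut and rises 28 mm at full stroke.
- large_pot1: The front large pot, waiting at the gate: a closed screw-cap specimen pot, clear body, white cap and paper band, 44 mm diameter, 68 mm long, about 50 g, lying across the lane so that it rolls. Origin at its centre; its y axis is its length; its rotation changes as it rolls.
- large_pot2: The second large pot, same as the first, touching it from behind. Origin at its centre.
- large_pot3: The third large pot, same as the first, behind the second. Origin at its centre.
- small_rack: The other rack, same design at two thirds of the size (155 mm long, lane 55 mm wide, finger plate 33 x 37 mm at z about 90 mm), for the small pots: to be left alone. Same origin and axes.
- small_rocker (a joint): Rocker of the small rack, 0 rad at rest; leave it alone.
- small_pot1: Front small pot, 30 mm diameter, 50 mm long, at the small rack's gate. Origin at its centre. Leave it.
- small_pot2: Second small pot. Leave it.
- small_pot3: Third small pot. Leave it.
- wax_block1: Loose tissue cassette with its wax block, 40 x 28 x 13 mm, between the racks. Origin at the centre of its underside.
- wax_block2: A second cassette with wax block, 40 x 28 x 13 mm, between the racks.
- blade_dispenser: Grey flat blade dispenser, 105 x 28 x 13 mm, lying between the racks, long side along its x.
- brush: Small brush lying on the bench to the left of the racks, along its x.
- slide_box: Shut slide box, black with a white lid, 107 x 92 x 34 mm, to the right of the racks.
- stain_jar: Open glass jar, 64 mm wide, 85 mm high, to the left of the racks.
- reagent_bottle: Amber glass bottle, 62 mm wide, 140 mm high, to the right of the racks.
Things that resemble listed ones, but are neither listed nor needed, are in the scene too. Leave any blue look-alike of the large_rack alone.

How it is judged (in metres and radians):
On the way:
1. the fingers press the large rack's finger plate down and its gate rises (value of joint large_rocker above 0.38 rad and contact force between the fingers and large_rocker above 0.5 N), for 0.1 s.
At the end, for the whole second after the job is handed in: The large rack's front pot lies at rest in the pick-up bay against the front lip (within about 12 mm along the lane); its rocker is back up (below 0.08 rad); the second large pot rests at the closed gate and the third behind it; the small rack's rocker was left alone (x of large_pot1 in the frame of large_rack between -0.102 and -0.08 m and height (world z) of large_pot1 below 0.055 m and value of joint each of large_rocker, small_rocker below 0.08 rad and x of large_pot2 in the frame of large_rack between -0.038 and -0.01 m and x of large_pot3 in the frame of large_rack between 0.006 and 0.036 m and linear speed of each of large_pot1, large_pot2, large_pot3 below 0.02 m/s); the robot touches nothing.
It fails at once if a second large pot gets past the gate (x of any of large_pot2, large_pot3 in the frame of large_rack below -0.055 m).
It fails at once if the robot touches, lifts or carries a pot (contact force between any of the fingers, the arm and large_pot1 above 0.5 N or contact force between any of the fingers, the arm and large_pot2 above 0.5 N or contact force between any of the fingers, the arm and large_pot3 above 0.5 N or contact force between any of the fingers, the arm and small_pot1 above 0.5 N or contact force between any of the fingers, the arm and small_pot2 above 0.5 N or contact force between any of the fingers, the arm and small_pot3 above 0.5 N or z of any of large_pot1, large_pot2, large_pot3 in the frame of large_rack above 0.085 m).
It fails at once if the small pots' rocker is pressed or one of its pots is let out (value of joint small_rocker above 0.12 rad or distance of any of small_pot1, small_pot2, small_pot3 from where it was at the start of the episode above 0.02 m).
It fails at once if another thing on the bench is pushed, lifted or tipped (moved more than 15 mm) (distance of any of wax_block1, wax_block2, blade_dispenser, brush, slide_box, stain_jar, reagent_bottle from where it was at the start of the episode above 0.015 m).
It also fails if it takes over 35 s, if anything falls off the work surface, if the arm or the gripper's body presses on something with over 40 N, if the wrist force passes 120 N, or if a joint passes its speed limit or range.

ROBOT

A 6-joint arm with a two-finger parallel gripper is mounted at the origin on the work surface. World frame = base frame: x ahead of the robot, y to its left, z up, the work surface at z = 0. Lengths are in mm, angles in rad, forces in N, time in s.
With the tool pointing down it reaches from about 275 to 825 mm from the base axis. Payload 5.2 kg.
Tool frame: the origin (TCP) lies at the very end of the fingers, on their centre line; the grasp point (between the pads) lies 19 mm behind it; z points along the fingers, y is the line along which they close (so a half turn about z gives the same grasp; the last joint's range is limited). The gripper opens to 93 mm and grips with 3 to 60 N. Pads are 15 mm wide; open, the fingers measure 128 mm over their backs; the gripper's body (75 mm by 188 mm) begins 65 mm behind the grasp point.
Start: joints at [1.028, 0.259, 1.535, -0, 1.348, -0.203], TCP at [183.293, 518.564, 218.653] pointing down, gripper open.
Joint ranges: [-3.14, 3.14], [-0.91, 2.08], [0.19, 2.58], [-1.22, 4.36], [0.22, 2.71], [-3.12, 3.12]. Speed limits (rad/s): [2.57, 2.57, 3.14, 3.14, 3.14, 3.14].

INTERFACE

Orientations are given as [roll, pitch, yaw] about the fixed x, y, z axes, in that order (R = Rz(yaw) Ry(pitch) Rx(roll)).
In Python, from bench import robot gives the robot as it stands. The module is installed in compiled form; this text tells all that it offers. Calls block until the motion is done:
- robot.move_ptp(position, orientation): joint-space move of the TCP to a pose.
- robot.move_linear(position, ori=None, speed=150, f_stop=None): straight line of the TCP; ori=None keeps the orientation; speed is the mean speed in mm/s. With f_stop (N) it stops when the force on the tool has changed by that much, and returns True; else False.
- robot.move_j(angles): joint-space move.
- robot.move_gripper(opening): opening from 0.0 (shut) to 1.0 (fully open); the grip force is fixed at half the most; returns when the fingers have stopped.
- robot.sleep(seconds).
- robot.inverse_kinematics(position, orientation): joint angles nearest the present ones, or None.
- robot.get_image(name): name is "scene" or "top" or "wrist"; returns a dict with "img" (420x560x3 uint8, blue, green, red), "fovy" (degrees; the focal length in pixels is half the picture's height over the tangent of half this angle, whatever the lens; pixels are square), "cx", "cy" (the principal point, pixels), "eye" and "orientation" of the camera in the world. Camera axes: x right, y down, z forward; pixel columns grow to the right and rows downward; lengths in mm; the calibration is good to about 2 mm. A picture is of the moment at which its call begins. There is no depth.
A pose or a line that the arm cannot do raises robot.MotionError and nothing moves.
- robot.hand_in(): hands the job in; it is judged then, once.
Readings, each from a call of its own:
- robot.current_t(): time.
- robot.current_qpos(): joint angles.
- robot.current_joint_vel(): joint speeds.
- robot.current_joint_efforts(): joint torques, N m.
- robot.current_tcp_pos(): TCP position.
- robot.current_eef_rot(): TCP orientation.
- robot.current_contact_force(): force on the tool from outside, world axes, zero at the start.
- robot.current_ft_torque(): the same for the moment, N m.
- robot.current_gripper_width(): opening from 0.0 (shut) to 1.0 (fully open).
- robot.current_finger_force(): force on a finger pad.
Only numpy, scipy, OpenCV 4.12 (cv2) and the standard library are available. Lean on these libraries where they do the work, as an engineer would, in place of code of your own. Each camera call takes 0.05 s, during which the arm holds its last target. There are 200 camera calls.

## Working session

There is one attempt and no reset: what is moved stays moved. The work goes in short steps, each a Python script; the robot and the scene stay as the last script left them, time stands still between calls to the robot, and variables do not carry over. Pictures are saved under pics/ and viewed, at most 10 in all, crops included, and the job is handed in when it is done.

```bash
mkdir -p pics; python3 - <<'E'
from bench import robot
import cv2
for n in ["scene","top"]:
    d=robot.get_image(n); cv2.imwrite(f"pics/{n}0.png",d["img"]); print(n,d["fovy"],d["cx"],d["cy"],d["eye"],d["orientation"])
E
```

```text
scene 43.911481844296475 270.42877162363874 204.6882729455413 [1222.60955587 -214.15850821 1077.50763883] [-2.49104217 -0.00364232  1.29074901]
top 42.0604171783558 269.79083264087933 203.1184884514103 [ 388.9161791   -20.25315957 1464.92985304] [-3.07812819  0.02293885 -1.57898895]
```

View pics/top0.png

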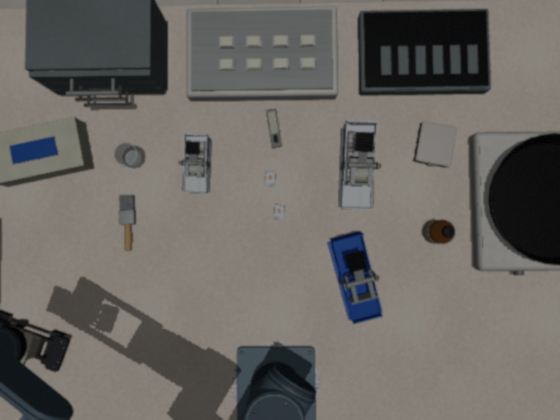

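View pics/scene0.png

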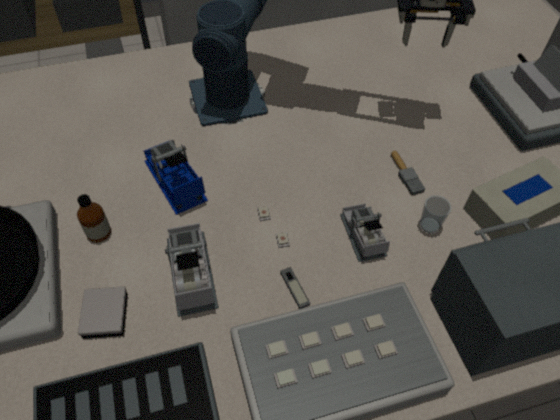

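The top view shows the large metal rack at about (358,165) with its black plate near (365,142). The small rack is at (196,163) and the blue look-alike at (355,278). In the scene view the large plate is near (188,260). Next I'll segment the plate in both views and triangulate it.

```bash
cat > h.py <<'E'
import numpy as np, cv2
from scipy.spatial.transform import Rotation as R
def ray(d,p):
    f=d["img"].shape[0]/2/np.tan(np.radians(d["fovy"])/2)
    v=R.from_euler("xyz",d["orientation"]).as_matrix()@[(p[0]-d["cx"])/f,(p[1]-d["cy"])/f,1]
    return np.array(d["eye"]),v/np.linalg.norm(v)
def plane(d,p,z):
    e,v=ray(d,p); return e+v*(z-e[2])/v[2]
def tri(a,b):
    (e,u),(g,v)=a,b
    s=np.linalg.lstsq(np.c_[u,-v],g-e,rcond=None)[0]
    P,Q=e+s[0]*u,g+s[1]*v
    return (P+Q)/2,np.linalg.norm(P-Q)
def dark(d,box,th):
    x0,y0,x1,y1=box; g=d["img"][y0:y1,x0:x1].max(2)
    n,l,s,c=cv2.connectedComponentsWithStats((g<th).astype(np.uint8))
    k=1+np.argmax(s[1:,4]); pts=np.argwhere(l==k)[:,::-1].astype(np.float32)
    return c[k]+[x0,y0],s[k],cv2.minAreaRect(pts+np.float32([x0,y0]))
E
python3 - <<'E'
from bench import robot
from h import *
t=robot.get_image("top");s=robot.get_image("scene")
for th in (30,40,55):
    a=dark(t,(335,120,385,210),th);b=dark(s,(165,225,218,312),th)
    print(th,a,b,tri(ray(t,a[0]),ray(s,b[0])),plane(t,a[0],131))
g=t["img"]; c=cv2.resize(g[115:215,330:390],None,fx=6,fy=6,interpolation=cv2.INTER_CUBIC)
c2=cv2.resize(s["img"][220:320,160:220],None,fx=6,fy=6,interpolation=cv2.INTER_CUBIC)
cv2.imwrite("pics/crop.png",np.hstack([c,c2]))
E
```

```text
30 (array([363.80276817, 141.76816609]), array([ 20,  13,  18,  18, 289], dtype=int32), ((363.5, 141.5), (17.0, 17.0), 90.0)) (array([187.4375    , 260.35855263]), array([ 11,  27,  25,  18, 304], dtype=int32), ((188.3461456298828, 260.23077392578125), (14.708710670471191, 24.514516830444336), 78.69007110595703)) (array([ 623.28792442, -221.93303432,  128.35263376]), np.float64(1.9102779246084731)) [ 622.67648259 -222.48237057  131.        ]
40 (array([363.57278481, 141.82594937]), array([ 19,  13,  19,  19, 316], dtype=int32), ((363.0, 142.0), (18.0, 18.0), 90.0)) (array([187.51351351, 260.4024024 ]), array([ 10,  26,  26,  19, 333], dtype=int32), ((187.8519744873047, 260.4360046386719), (15.652478218078613, 25.49117660522461), 79.69515228271484)) (array([ 623.20130821, -221.61962899,  127.90273243]), np.float64(1.5384913173371897)) [ 622.54020347 -221.91703472  131.        ]
55 (array([363.41971831, 141.95774648]), array([ 18,  13,  21,  19, 355], dtype=int32), ((363.0, 142.0), (18.0, 20.0), 90.0)) (array([187.48918919, 260.15135135]), array([  9,  25,  28,  21, 370], dtype=int32), ((187.89999389648438, 260.3000183105469), (16.83641815185547, 27.5705509185791), 72.89727020263672)) (array([ 622.80099767, -221.37607567,  128.18535411]), np.float64(1.1754877690766827)) [ 622.21823203 -221.53637072  131.        ]
```

View pics/crop.png

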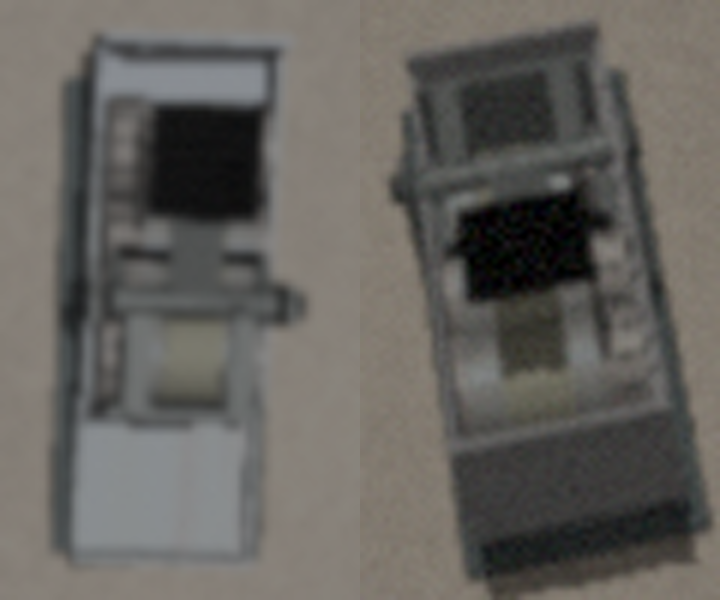

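The plate middle triangulates to about (623,-222,128..131). This matches the stated z of 131, and its size of about 46 mm also matches. The rack is seen nearly along world x, uphill away from the robot, with yaw about -0.06. I'll go above it with the gripper shut and check with the wrist camera.

```bash
python3 - <<'E'
from bench import robot
from h import *
print(robot.current_eef_rot())
robot.move_linear([183,450,290])
robot.move_gripper(0.0)
robot.move_ptp([450,0,300],[np.pi,0,-0.06])
robot.move_ptp([600,-222,270],[np.pi,0,-0.06])
print(robot.current_t(),robot.current_tcp_pos(),robot.current_eef_rot(),robot.current_qpos(),robot.current_contact_force())
w=robot.get_image("wrist");cv2.imwrite("pics/w1.png",w["img"]);print({k:w[k] for k in w if k!="img"})
f=210/np.tan(np.radians(w["fovy"])/2)
v=R.from_euler("xyz",w["orientation"]).as_matrix().T@(np.array([623,-222,131])-w["eye"]);print(v[0]/v[2]*f+w["cx"],v[1]/v[2]*f+w["cy"])
E
```

```text
[-3.14041659e+00 -2.58253542e-04  2.80182833e+00]
5.4 [ 599.87183483 -220.64696223  270.4585132 ] [-3.14104737e+00 -1.36093555e-04 -5.89109931e-02] [-5.27015020e-01  3.96482366e-01  1.21465718e+00  5.48474248e-04
  1.53057770e+00  1.10267018e+00] [ 0.3226951   0.43032135 -0.38587413]
{'fovy': 62.999631329445634, 'cx': 282.4604042419419, 'cy': 205.22865022471953, 'eye': array([ 671.8256229 , -225.65061605,  435.64027227]), 'orientation': array([ 2.87669877e+00,  1.08727326e-03, -1.62908098e+00])}
281.9365744393492 168.92003393639592
```

View pics/w1.png

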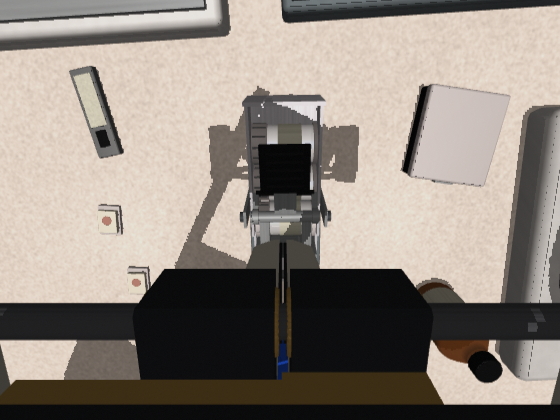

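The wrist view shows the plate spanning columns 258–313 and rows 144–194, centre (285,169). The prediction was (282,169), so I'll correct y by about -2 mm. The way down is clear.

```bash
python3 - <<'E'
from bench import robot
import numpy as np
P=lambda m,*a:print(m,round(robot.current_t(),2),robot.current_tcp_pos().round(1),robot.current_contact_force().round(1),*a)
x,y=626,-224
robot.move_linear([x,y,165],[np.pi,0,-0.06]); P("over")
s=robot.move_linear([x,y,120],speed=25,f_stop=2); P("touch",s)
z=robot.current_tcp_pos()[2]
if s and 122<z<140:
    s=robot.move_linear([x,y,z-38],speed=35,f_stop=16); P("pressed",s)
    robot.sleep(0.6); P("held")
    robot.move_linear([x,y,z+3],speed=60); P("up")
    robot.move_linear([x,y,200]); robot.move_linear([540,-222,290])
    robot.sleep(1); P("clear")
    from h import *
    d={n:robot.get_image(n)["img"] for n in("top","scene")}
    cv2.imwrite("pics/after.png",np.hstack([cv2.resize(d["top"][115:215,330:390],None,fx=6,fy=6),cv2.resize(d["scene"][220:320,160:220],None,fx=6,fy=6)]))
E
```

```text
over 6.33 [ 626.5 -224.1  166.2] [ 0.4 -0.2 -0.6]
touch 7.53 [ 626.2 -224.   132.5] [1.3 0.2 0.8] True
pressed 8.43 [ 629.9 -224.3  101.3] [-1.6  1.2  7.5] True
held 9.03 [ 629.9 -224.3  101.2] [0.1 0.9 7.4]
up 9.76 [ 625.8 -223.8  134.8] [0.3 0.1 0.4]
clear 12.32 [ 540. -222.  290.] [-0.2  0.1  0.2]
```

View pics/after.png

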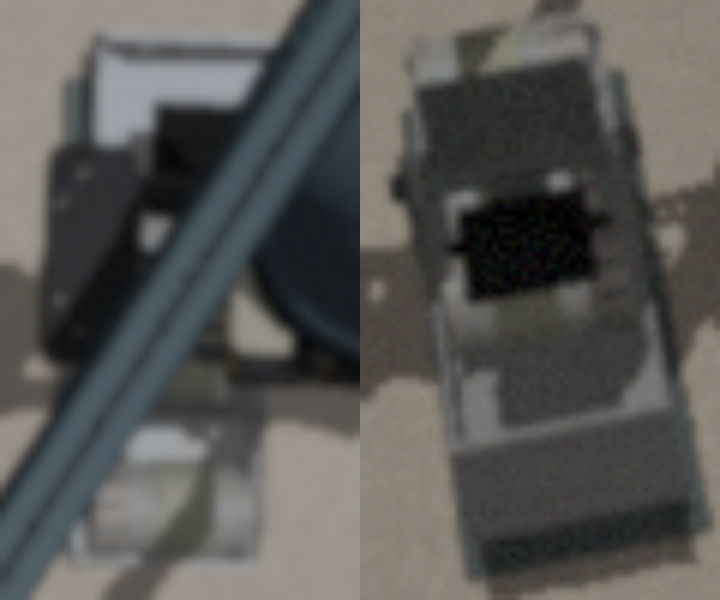

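The front pot lies at the lip (top crop near (175,510)), the plate is back up, and the rear of the lane is vacated. I'll move the arm aside and take one clear look before handing in.

```bash
python3 - <<'E'
from bench import robot
from h import *
robot.move_ptp([450,0,300],[np.pi,0,-0.06]); robot.move_ptp([350,300,300],[np.pi,0,-0.06])
t=robot.get_image("top");print(robot.current_t())
print(dark(t,(335,120,385,210),40)[0])
cv2.imwrite("pics/fin.png",np.hstack([cv2.resize(t["img"][115:215,330:390],None,fx=6,fy=6),cv2.resize(robot.get_image("scene")["img"][220:320,160:220],None,fx=6,fy=6)]))
E
```

```text
14.625
[364.26774194 142.07096774]
```

View pics/fin.png

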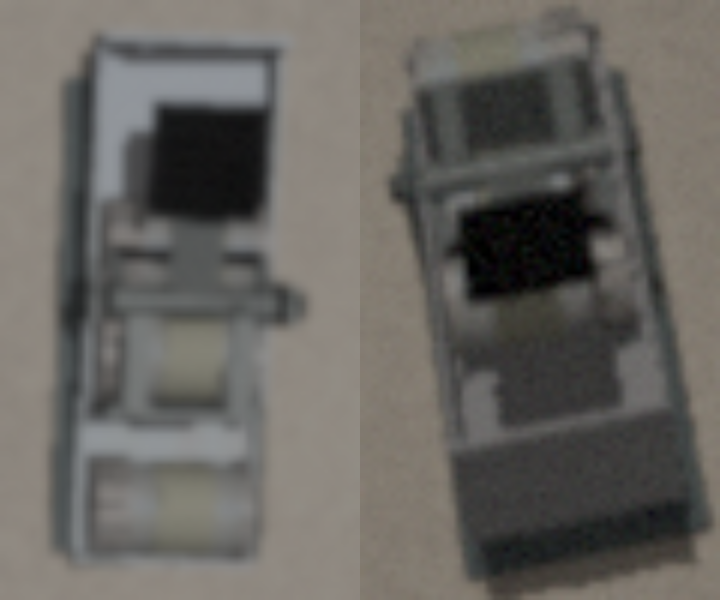

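The clear view shows one pot in the bay (170,510) and the second at the gate (185,360). The third is behind it, the plate is back at its rest pixel, and the arm is clear.

```bash
python3 -c "
from bench import robot
print(robot.hand_in())"
```

```text
the job is handed in; nothing more can be done
None
```

I pressed the large rack's plate once and handed the job in. The last pictures show one large pot in the pick-up bay, the next two rolled forward to the shut gate, and the plate back up; no verdict came back.

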